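# Close the tea box: fold its sprung lid and tuck it under the lip

### The arm

A 6-joint arm with a two-finger parallel gripper is mounted at the origin on a cart in front of the work surface, level with it; the furniture and walls round the work are solid. World frame = base frame: x ahead of the robot, y to its left, z up, the work surface at z = 0. Lengths are in m, angles in rad, forces in N, time in s.
With the tool pointing down it reaches from about 0.275 to 0.75 m from the base axis. Payload 10.2 kg.
Tool frame: the origin (TCP) lies midway between the tips of the shut fingers; the grasp point (between the pads) lies 19 mm behind it (env.hold_point_z is the distance from the TCP to the grasp point, in m); z points along the fingers, y is the line along which they close (so a half turn about z gives the same grasp; the last joint's range is limited). The gripper opens to 85 mm and grips with 20 to 120 N. Pads are 22 mm wide; open, the fingers measure 114 mm over their backs; the gripper's body (76 mm by 85 mm) begins 54 mm behind the grasp point. The pads swing forward as they close: fully open they stand 13 mm farther back than shut.
Start: joints at [-1.373, 0.313, 1.498, -0, 1.331, -0.223], TCP at [0.214, -0.479, 0.231] pointing down, gripper open.
Joint ranges: [-2.94, 2.94], [-0.97, 2.17], [0.19, 2.56], [-1.23, 4.37], [0.02, 3.11], [-2.88, 2.88]. Speed limits (rad/s): [2.39, 2.39, 3.01, 3.14, 3.14, 3.14].

### API

Orientations are given as a unit quaternion [x, y, z, w].
In Python, from bench import env, kinematics, monitor, eyes, job gives the robot as it stands. The module is installed in compiled form; this text tells all that it offers. Calls block until the motion is done:
- env.reach(position, orientation): joint-space move of the TCP to a pose.
- env.movel(position, velocity=0.15, frame=None, guard=None): straight line of the TCP; frame=None keeps the orientation; velocity is the mean speed in m/s. With guard (N) it stops when the force on the tool has changed by that much, and returns True; else False.
- env.set_joints(angles): joint-space move.
- env.release() and env.close_gripper(effort=None): open the fingers fully, or close them until they stop; effort is the grip in N (None keeps the last).
- env.hold(seconds).
- kinematics.ik(position, orientation): joint angles nearest the present ones, or None.
- monitor.sense(): the state.
- eyes.grab_frame(name): name is "scene" or "side" or "wrist"; returns a dict with "frame" (400x640x3 uint8, red, green, blue), "mtx" (3x3 intrinsics, pixels), "view" (4x4, takes a point from world to camera coordinates). Camera axes: x right, y down, z forward; pixel columns grow to the right and rows downward; lengths in m; the calibration is good to about 2 mm. The wrist camera is an equidistant fisheye: a pixel r from the principal point sees the ray r / f radians off the axis. A picture is of the moment at which its call begins. There is no depth.
A pose or a line that the arm cannot do raises env.MotionError and nothing moves.
- job.hand_in(): hands the job in; it is judged then, once.
The state is a dict: "clock": time; "joints": joint angles; "qvel": joint speeds; "joint_efforts": joint torques, N m; "position": TCP position; "ee_rot": TCP orientation; "contact_force": force on the tool from outside, world axes, zero at the start; "ft_torque": the same for the moment, N m; "finger_gap": opening from 0.0 (shut) to 1.0 (fully open); "gripper_force": force on a finger pad.
Only numpy, scipy, OpenCV 4.12 (cv2) and the standard library are available. Lean on these libraries where they do the work, as an engineer would, in place of code of your own. Each camera call takes 0.05 s, during which the arm holds its last target. There are 200 camera calls.

### The job

Close the dark wooden tea box: with a fingertip fold its green lid over and press it flat, then push the lid towards the brass lip by its white ridge until the front edge is tucked well under the lip, and let go so that the lip alone keeps the sprung lid shut. Push and press gently and lift nothing: the box must stay where it stands, and the tin, mug, shaker, egg cup and matchbox around it are to be left alone.

Things in the scene. Friction and masses are not known exactly. Their poses are not given: they have to be found in the camera images.
- tea_box: Open dark wooden tea box, 130 (x) x 110 (y) x 55 mm high, 1.5 kg, standing loose on the worktop on rubber feet (friction about 1) in any of a wide range of yaws. Origin: centre of its underside. z up; the lid hinges along the +x rim, the brass lip is on the -x side, so the lid is pushed along the box's -x to tuck it. It is packed with tea to 38 mm.
- lid (a joint): Angle of the green lid in rad: 0 = flat shut, 1.57 = upright, 2.1 = leaning back as far as it goes. A weak spring (0.08 N m/rad, towards 1.9) swings it open whenever it is let go untucked; about 2 N just beside the ridge holds it flat. The lid is 104 mm wide and 4 mm thick and reaches 104 mm from the hinge axis; shut, its underside is 56 mm and its upper face 60 mm above the worktop.
- lid_slide (a joint): How far (m, 0 to 0.020) the lid and its hinge pin are slid towards the lip, along the box's -x. Stiff: 5 N to move, plus 40 N s/m; stays where left. At 0, the start, the lid folds down with its front edge 8 mm clear of the lip; at 0.020 the edge is 12 mm under it. Slid before it is flat, the lid would land on top of the lip: swing it over slowly, without a bump.
- lid_hinge (a point): Middle of the hinge axis (slides with the lid), 56 mm above the worktop, 58 mm from the box's centre towards +x when the slide is 0. The axis lies along the box's y.
- lid_ridge (a point): Middle of the top of the white ridge on the lid's outer (when shut, upper) face. The ridge is 64 mm long along the hinge direction, 6 mm thick and stands 6.5 mm above the lid's face; its centre line is 85 mm from the hinge axis. A fingertip on the lid at the hinge side of the ridge can push it towards the lip.
- lip (a point): Middle of the free edge of the brass lip, fixed on the box: a plate 60 mm wide (box y), 3 mm thick, that reaches 17 mm from its riser back towards the hinge; its underside is 64.5 mm and its top 67.5 mm above the worktop, which leaves 8.5 mm for the 4 mm lid.
- spice_tin: round white spice tin, 65 mm across, 62 high. Bystander; origin: centre of its underside.
- mug: small terracotta-coloured mug, 64x88x49 mm. Bystander; origin: centre of its underside.
- salt_shaker: salt shaker with grey cap, 44 mm across, 90 high. Bystander; origin: centre of its underside.
- egg_cup: terracotta-coloured egg cup, 47 mm across, 48 high. Bystander; origin: centre of its underside.
- matchbox: orange matchbox lying flat, 36x54x15 mm. Bystander; origin: centre of its underside.

How it is judged:
On the way, in this order (a step that is already met when the one before it is completed fails the run):
1. the lid has been folded over onto the box (value of joint lid below 0.25 rad), for 0.1 s.
2. the lid's front edge is beneath the lip (value of joint lid below 0.08 rad and value of joint lid_slide above 0.014 m), for 0.1 s.
At the end, for the whole second after the job is handed in: The lid is shut (angle under 0.08 rad) and slid at least 14 mm towards the lip, so that at least 6 mm of it lies beneath the lip, and rests there by itself; the box stands flat within 30 mm of where it stood (all of step 2 and velocity of joint lid between -0.05 and 0.05 rad/s and angle between tea_box's own z axis and vertical below 0.03 rad and height (world z) of tea_box below 0.005 m and distance of tea_box from where it was at the start of the episode below 0.03 m); the robot touches nothing.
It fails at once if the tea box is lifted, tipped or pushed more than 30 mm (distance of tea_box from where it was at the start of the episode above 0.03 m or height (world z) of tea_box above 0.01 m or angle between tea_box's own z axis and vertical above 0.15 rad).
It fails at once if the fingers squeeze or press the tea box or its lid with more than 60 N (contact force between the fingers and tea_box above 60 N).
It fails at once if a bystander (tin, mug, shaker, egg cup, matchbox) is moved more than 20 mm (distance of any of spice_tin, mug, salt_shaker, egg_cup, matchbox from where it was at the start of the episode above 0.02 m).
It also fails if it takes over 45 s, if anything falls off the work surface, if the arm or the gripper's body presses on something with over 40 N, if the wrist force passes 120 N, or if a joint passes its speed limit or range.

## Working session

There is one attempt and no reset: what is moved stays moved. The work goes in short steps, each a Python script; the robot and the scene stay as the last script left them, time stands still between calls to the robot, and variables do not carry over. Pictures are saved under pics/ and viewed, at most 10 in all, crops included, and the job is handed in when it is done.

```bash
mkdir -p pics; cat > h.py <<'E'
import numpy as np, cv2
from bench import env, kinematics, monitor, eyes, job
def grab(n,f):
    d=eyes.grab_frame(n); cv2.imwrite(f'pics/{f}.png',d['frame'][:,:,::-1]); np.savez(f'pics/{f}.npz',**d); return d
def load(f): return dict(np.load(f'pics/{f}.npz'))
def ray(d,uv):
    R=d['view'][:3,:3];t=d['view'][:3,3];K=d['mtx']
    v=R.T@np.linalg.solve(K,[uv[0],uv[1],1.]); return -R.T@t, v/np.linalg.norm(v)
def onz(d,uv,z):
    c,v=ray(d,uv); return c+v*(z-c[2])/v[2]
def tri(d1,u1,d2,u2):
    c1,v1=ray(d1,u1);c2,v2=ray(d2,u2)
    s=np.linalg.lstsq(np.c_[v1,-v2],c2-c1,rcond=None)[0]
    a=c1+s[0]*v1;b=c2+s[1]*v2; return (a+b)/2,np.linalg.norm(a-b)
def proj(d,p):
    q=d['view'][:3,:3]@p+d['view'][:3,3]; q=d['mtx']@q; return q[:2]/q[2]
E
python3 -c "
from h import *
for n in('scene','side'):
  d=grab(n,n+'0');print(n,ray(d,(320,200)))
print(monitor.sense())"
```

```text
scene (array([0.02563756, 0.72719907, 0.89704706]), array([ 0.39504256, -0.5932771 , -0.70140121]))
side (array([0.37158641, 0.94709029, 0.63323483]), array([ 0.16311758, -0.85633181, -0.48998826]))
{'clock': 0.1, 'joints': array([-1.37340462e+00,  3.13386357e-01,  1.49837426e+00, -1.96678013e-05,
        1.33100799e+00, -2.23393632e-01]), 'qvel': array([ 0.00183279, -0.00048027, -0.00046166,  0.00096949, -0.00089853,
       -0.00043566]), 'joint_efforts': array([ 2.74523656e-03, -4.12901115e+01, -2.60141301e+01, -2.15108489e-04,
        3.01436485e-03,  1.31868042e-06]), 'position': array([ 0.21439014, -0.47896964,  0.23079129]), 'ee_rot': array([ 9.77948326e-01,  2.08846179e-01, -1.90627365e-06, -5.88053582e-04]), 'contact_force': array([0.09359277, 0.1275231 , 0.26775461]), 'ft_torque': array([ 0.06030661, -0.0140017 , -0.01602917]), 'gripper_force': 0.0, 'finger_gap': 0.9959632521842368}
```

View pics/scene0.png

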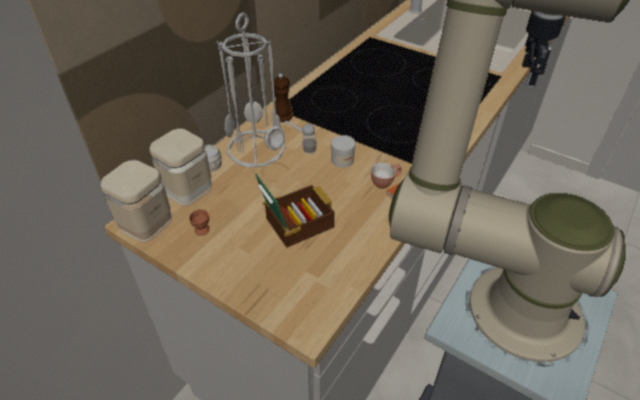

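View pics/side0.png

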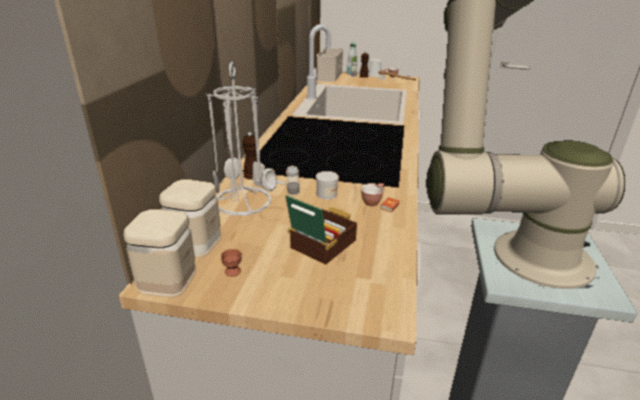

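The box sits near (300,215) in the scene picture and (322,230) in the side one. The lid leans away from the robot towards +x, and the lip is on the far right. I'll zoom in on both.

```bash
python3 -c "
from h import *
a=cv2.imread('pics/scene0.png')[165:255,245:345];b=cv2.imread('pics/side0.png')[180:270,275:375]
f=lambda i:cv2.resize(i,None,fx=4,fy=6,interpolation=cv2.INTER_CUBIC)
f=lambda i:cv2.convertScaleAbs(cv2.resize(i,(400,360),interpolation=cv2.INTER_CUBIC),alpha=1.6)
cv2.imwrite('pics/z.png',np.hstack([f(a),f(b)]))
s,t=load('scene0'),load('side0')
for n,z,us,ut in(('tin',.062,(343,143),(328,178)),('eggcup',.048,(200,215),(231,255)),('shaker',.09,(309,128),(292,170)),('mug',.049,(383,170),(372,188))):
  print(n,onz(s,us,z),onz(t,ut,z))
"
```

```text
tin [ 0.56604829 -0.19383461  0.062     ] [ 0.56470001 -0.18516441  0.062     ]
eggcup [0.7076966 0.2072213 0.048    ] [0.70972705 0.21220287 0.048     ]
shaker [ 0.65761353 -0.16699266  0.09      ] [ 0.66534461 -0.15663125  0.09      ]
mug [ 0.43092867 -0.17093209  0.049     ] [ 0.43421577 -0.17655505  0.049     ]
```

View pics/z.png

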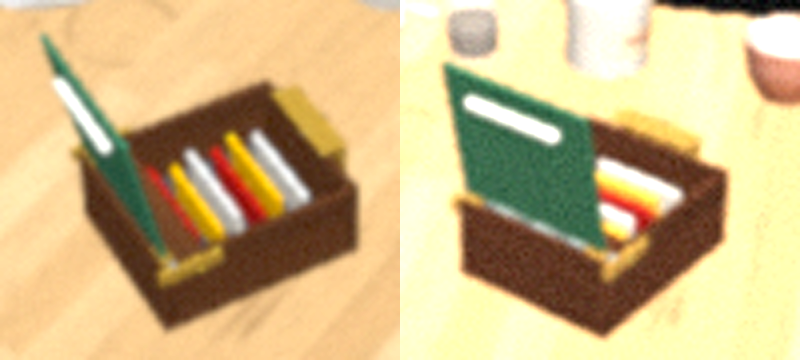

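Zoomed by 4: the lid leans open on the left with its white ridge, and the brass lip is at the right-back rim. The box corners and ridge ends are readable in both views, so I'll triangulate them.

```bash
python3 -c "
from h import *
s,t=load('scene0'),load('side0')
S=lambda u,v:(245+u/4,165+v/4); T=lambda u,v:(275+(u-400)/4,180+v/4)
pts=dict(botNear=((168,328),(603,335)),botL=((86,212),(463,272)),botR=((352,249),(722,240)),topR=((356,184),(726,172)),ridgeA=((57,80),(465,100)),ridgeB=((107,150),(560,137)),lidTopA=((42,37),(447,65)))
r={}
for k,(a,b) in pts.items():
  p,e=tri(s,S(*a),t,T(*b)); r[k]=p; print(k,p.round(4),round(e,4))
  if k.startswith('bot'): print('   z0',onz(s,S(*a),0).round(4),onz(t,T(*b),0).round(4))
for a,b in(('botNear','botL'),('botNear','botR'),('ridgeA','ridgeB')):
  v=r[b]-r[a];print(a,b,np.linalg.norm(v),np.degrees(np.arctan2(v[1],v[0])))
# lip free edge corners in scene, z .0675
for a in((275,92),(318,152)): print('lip',onz(s,S(*a),.0675))
o,m=t['frame'],None
for n,d in(('scene',s),('side',t)):
  h=cv2.cvtColor(d['frame'],cv2.COLOR_RGB2HSV); 
  m=((h[...,0]<12)&(h[...,1]>170)&(h[...,2]>130)).astype('uint8'); 
  k,l,st,c=cv2.connectedComponentsWithStats(m)
  for i in range(1,k):
    if st[i,4]>15: print(n,'orange',st[i],onz(d,c[i],.015))
# wrist view pose
w=grab('wrist','wrist0');print(w['mtx'],w['view'])
"
```

```text
botNear [0.5079 0.1404 0.0021] 0.0026
   z0 [ 0.5077  0.14   -0.    ] [0.5095 0.1362 0.    ]
botL [ 6.049e-01  9.350e-02 -1.000e-04] 0.0009
   z0 [0.6043 0.094  0.    ] [0.6053 0.0931 0.    ]
botR [0.4523 0.0304 0.0037] 0.0022
   z0 [0.453  0.0284 0.    ] [0.4536 0.0236 0.    ]
topR [0.4541 0.0244 0.0517] 0.0004
ridgeA [0.594  0.1188 0.1366] 0.0034
ridgeB [0.5334 0.1505 0.1402] 0.0011
lidTopA [0.6068 0.1126 0.1557] 0.0002
botNear botL 0.10768674095739895 -25.781288639540342
botNear botR 0.12324062892427745 -116.82193964140889
ridgeA ridgeB 0.06848092318452385 152.43606124957196
lip [ 5.28219439e-01 -1.98299486e-04  6.75000000e-02]
lip [0.47861337 0.02792787 0.0675    ]
scene orange [389 186   8   8  29] [ 0.3906894  -0.15400799  0.015     ]
side orange [384 199  12   8  35] [ 0.38267859 -0.16644668  0.015     ]
side orange [325 227  13   7  28] [0.51934183 0.01570281 0.015     ]
[[309.70691629   0.         320.04490209]
 [  0.         309.70691629 197.55032476]
 [  0.           0.           1.        ]] [[ 0.40788215 -0.91303391 -0.00111133 -0.52567838]
 [-0.87260468 -0.39017871  0.29380544 -0.03761512]
 [-0.26868794 -0.11886825 -0.9558646   0.37997449]
 [ 0.          0.          0.          1.        ]]
```

Both views agree to about 3 mm. The box yaw is about 63°, its centre is about (0.528, 0.059), and the lip and ridge checks fit the given sizes. Next is the approach and the slow fold with the fingers shut.

```bash
cat >> h.py <<'E'
from scipy.spatial.transform import Rotation as Ro
yaw=np.radians(63); ex=np.array([np.cos(yaw),np.sin(yaw),0]); C=np.array([.528,.0585,0]); H=C+.058*ex
Z=np.array([0,0,1.])
def Q(s): x=s*ex; return Ro.from_matrix(np.c_[x,np.cross(-Z,x),-Z]).as_quat()
P=lambda off,z: H+off*ex+z*Z     # off along box +x from hinge
F=lambda: monitor.sense()['contact_force']
def st():
    s=monitor.sense(); d=s['position']-H; f=s['contact_force']
    print('t %.1f off %.4f lat %.4f z %.4f | F_ex %.2f Fz %.2f'%(s['clock'],d@ex,d@np.cross(Z,ex),d[2],f@ex,f[2]))
E
python3 -c "
from h import *
env.close_gripper(20)
ok=None
for s in(1,-1):
  q=kinematics.ik(P(.075,.27),Q(s)); print(s,q)
  if q is not None and abs(q[5])<2.5 and (ok is None or abs(q[5])<abs(ok[1])): ok=(s,q[5])
s=ok[0]; print('use',s); open('sgn','w').write(str(s))
env.reach([.45,-.05,.28],Q(s)); env.reach(P(.075,.27),Q(s)); st()
env.movel(P(.075,.124),.12); st()
grab('side','side1');grab('scene','scene1')
a=cv2.imread('pics/scene1.png')[130:255,215:355];b=cv2.imread('pics/side1.png')[145:270,255:395]
f=lambda i:cv2.convertScaleAbs(cv2.resize(i,(400,357),interpolation=cv2.INTER_CUBIC),alpha=1.6)
cv2.imwrite('pics/z1.png',np.hstack([f(a),f(b)]))
"
```

```text
1 [ 1.01789616e-01  4.95709018e-01  1.13332516e+00 -4.44089210e-16
  1.51255847e+00  5.73028514e-01]
-1 [ 1.01789616e-01  4.95709018e-01  1.13332516e+00 -4.44089210e-16
  1.51255847e+00 -2.56856414e+00]
use 1
t 3.7 off 0.0739 lat -0.0006 z 0.2703 | F_ex 0.11 Fz 0.20
t 5.1 off 0.0752 lat -0.0003 z 0.1248 | F_ex 0.35 Fz -0.28
```

View pics/z1.png

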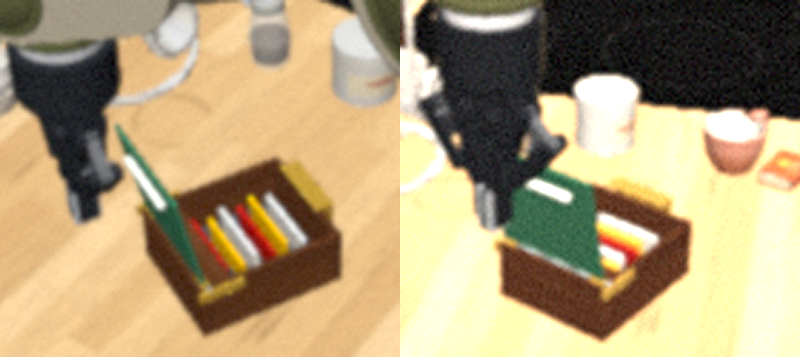

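The shut fingertip stands behind the lid, but it looks offset from where I expected. I'll check its projection in both views.

```bash
python3 -c "
from h import *
s,t=load('scene1'),load('side1'); p=monitor.sense()['position']; print(p,H)
print(proj(s,p),proj(t,p),'seen',(215+82*.35,130+217*.35),(255+90*.35,145+222*.35))
x,e=tri(s,(215+82*.35,130+217*.35),t,(255+90*.35,145+222*.35));print(x,e)
for n,o,z in(('hinge',0,.056),('ridge19',.031,.139)): print(n,proj(s,P(o,z)),proj(t,P(o,z)))
"
```

```text
[0.58863507 0.17705046 0.12465009] [0.55433145 0.11017838 0.        ]
[244.36945376 204.44187045] [287.43335734 223.91529262] seen (243.7, 205.95) (286.5, 222.7)
[0.5875151  0.18194779 0.12831543] 0.005610751943843274
hinge [277.47323406 214.36675489] [309.56885304 235.41790639]
ridge19 [262.53069964 192.89526334] [300.80975789 210.17901943]
```

The tip is where kinematics puts it. Now the fold.

```bash
python3 -c "
from h import *
a,r=.011,.068
env.movel(P(.045,.124),.06); st()
env.movel(P(a+.008,.124),.035); st()
for th in np.arange(1.5,.19,-.13):
  env.movel(P(-r*np.cos(th)+.004*np.sin(th)+a,.057+r*np.sin(th)+.004*np.cos(th)),.04); st()
print(env.movel(P(-r+a,.050),.012,guard=4)); st()
grab('side','side2');grab('scene','scene2')
a=cv2.imread('pics/scene2.png')[130:255,215:355];b=cv2.imread('pics/side2.png')[145:270,255:395]
f=lambda i:cv2.convertScaleAbs(cv2.resize(i,(400,357),interpolation=cv2.INTER_CUBIC),alpha=1.6)
cv2.imwrite('pics/z2.png',np.hstack([f(a),f(b)]))
"
```

```text
t 5.9 off 0.0450 lat -0.0001 z 0.1241 | F_ex -0.15 Fz 0.09
t 6.8 off 0.0190 lat 0.0000 z 0.1239 | F_ex 0.10 Fz 0.13
t 7.1 off 0.0100 lat -0.0000 z 0.1252 | F_ex -0.19 Fz -0.11
t 7.5 off 0.0011 lat -0.0000 z 0.1244 | F_ex 0.79 Fz -0.13
t 7.9 off -0.0076 lat -0.0000 z 0.1226 | F_ex 0.26 Fz -0.66
t 8.2 off -0.0159 lat 0.0001 z 0.1196 | F_ex -0.43 Fz 0.06
t 8.6 off -0.0238 lat 0.0000 z 0.1156 | F_ex 0.24 Fz 0.15
t 9.0 off -0.0311 lat 0.0000 z 0.1106 | F_ex 0.07 Fz 0.17
t 9.4 off -0.0377 lat 0.0000 z 0.1047 | F_ex 2.00 Fz -0.02
t 9.8 off -0.0435 lat 0.0000 z 0.0980 | F_ex 0.89 Fz 0.22
t 10.1 off -0.0483 lat 0.0001 z 0.0905 | F_ex 1.00 Fz 1.32
t 10.5 off -0.0522 lat 0.0001 z 0.0826 | F_ex 0.12 Fz 1.63
t 10.9 off -0.0550 lat 0.0001 z 0.0742 | F_ex 0.94 Fz 0.48
True
t 12.1 off -0.0562 lat -0.0002 z 0.0595 | F_ex -0.51 Fz 5.71
```

View pics/z2.png

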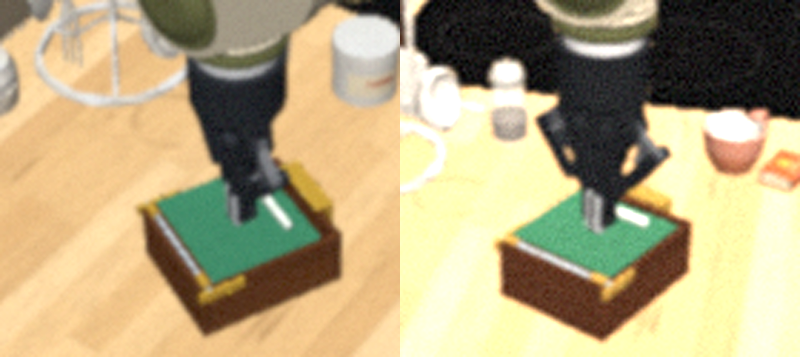

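The lid is flat: contact at z = 0.0595 against 0.060 expected, with the finger on the hinge side of the ridge. Now I'll push towards the lip in small steps and watch the force.

```bash
python3 -c "
from h import *
off=-.0562
while off>-.098:
  off-=.003
  g=env.movel(P(off,.0593),.012,guard=14); st()
  if g: print('guard');break
grab('side','side3');grab('scene','scene3')
a=cv2.imread('pics/scene3.png')[130:255,215:355];b=cv2.imread('pics/side3.png')[145:270,255:395]
f=lambda i:cv2.convertScaleAbs(cv2.resize(i,(400,357),interpolation=cv2.INTER_CUBIC),alpha=1.6)
cv2.imwrite('pics/z3.png',np.hstack([f(a),f(b)]))
"
```

```text
t 12.6 off -0.0590 lat -0.0002 z 0.0595 | F_ex 1.85 Fz 4.79
t 13.0 off -0.0623 lat -0.0001 z 0.0594 | F_ex 3.42 Fz 5.68
t 13.4 off -0.0654 lat -0.0000 z 0.0594 | F_ex 3.10 Fz 5.53
t 13.8 off -0.0685 lat -0.0000 z 0.0593 | F_ex 2.61 Fz 5.82
t 14.2 off -0.0713 lat -0.0000 z 0.0593 | F_ex 4.51 Fz 4.77
t 14.6 off -0.0742 lat -0.0001 z 0.0593 | F_ex 5.08 Fz 5.65
t 15.0 off -0.0772 lat -0.0001 z 0.0594 | F_ex 3.28 Fz 4.96
t 15.4 off -0.0802 lat -0.0001 z 0.0593 | F_ex 4.25 Fz 5.63
t 15.8 off -0.0832 lat -0.0001 z 0.0594 | F_ex 5.32 Fz 4.99
t 16.2 off -0.0862 lat -0.0001 z 0.0594 | F_ex 5.38 Fz 3.58
t 16.6 off -0.0888 lat -0.0001 z 0.0594 | F_ex 8.30 Fz 3.75
t 17.0 off -0.0901 lat -0.0002 z 0.0596 | F_ex 19.28 Fz 3.36
t 17.4 off -0.0924 lat -0.0003 z 0.0603 | F_ex 21.92 Fz 10.74
t 17.8 off -0.0950 lat -0.0005 z 0.0610 | F_ex 23.54 Fz 15.41
```

View pics/z3.png

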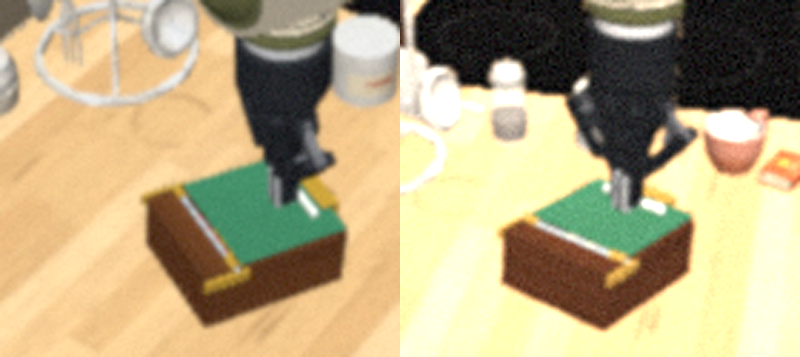

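The hinge rod has slid clearly towards the lip, and the force stepped up at the end stop (offset −0.089), so the box crept about 6 mm. I'll ease off upwards and check.

```bash
python3 -c "
from h import *
env.movel(P(-.0935,.064),.01); st()
env.movel(P(-.091,.075),.02); st()
env.movel(P(-.085,.16),.08); st()
env.movel(P(-.02,.25)+np.array([-.12,-.12,0]),.15); st()
env.hold(.5)
grab('side','side4');grab('scene','scene4')
a=cv2.imread('pics/scene4.png')[160:250,245:345];b=cv2.imread('pics/side4.png')[180:270,275:375]
f=lambda i:cv2.convertScaleAbs(cv2.resize(i,(400,360),interpolation=cv2.INTER_CUBIC),alpha=1.6)
cv2.imwrite('pics/z4.png',np.hstack([f(a),f(b)]))
"
```

```text
t 18.7 off -0.0921 lat 0.0001 z 0.0638 | F_ex 16.11 Fz 0.42
t 19.4 off -0.0912 lat 0.0001 z 0.0748 | F_ex -0.27 Fz -0.43
t 20.6 off -0.0851 lat 0.0002 z 0.1595 | F_ex 0.79 Fz 0.05
t 21.7 off -0.1812 lat 0.0525 z 0.2494 | F_ex 0.04 Fz 0.25
```

View pics/z4.png

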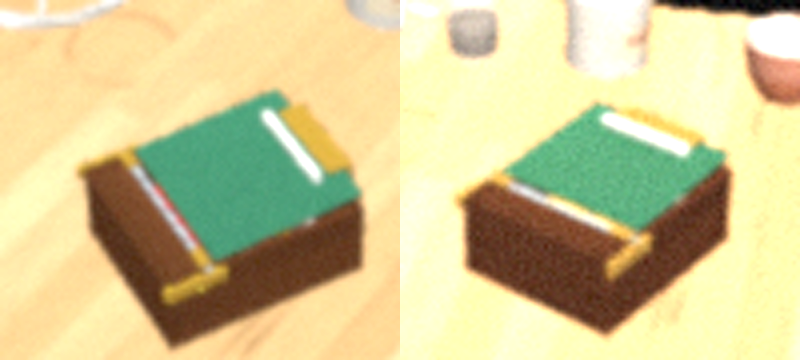

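The lid lies shut under the brass lip with the ridge close to the lip edge, about 6 mm centre to edge. That matches a slide of about 20 mm. The box has crept only a few mm.

```bash
python3 -c "
from h import *
print(job.hand_in())"
```

```text
the job is handed in; nothing more can be done
None
```

I folded the lid shut and slid it about 20 mm, so the lip alone holds it with the robot clear. The box crept a few mm when I pushed past the slide's end stop, and the other items were left alone; the job is handed in, but no verdict came back.

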